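# Seat a casting flask on the vacuum stand and hold it down

### The arm

A 7-joint arm with a two-finger parallel gripper is mounted at the origin on a cart in front of the work surface, level with it; the furniture and walls round the work are solid. World frame = base frame: x ahead of the robot, y to its left, z up, the work surface at z = 0. Lengths are in m, angles in rad, forces in N, time in s.
With the tool pointing down it reaches from about 0.425 to 0.825 m from the base axis. Payload 3.6 kg.
Tool frame: the origin (TCP) lies midway between the tips of the shut fingers; the grasp point (between the pads) lies 19 mm behind it (env.hold_point_z is the distance from the TCP to the grasp point, in m); z points along the fingers, y is the line along which they close (so a half turn about z gives the same grasp; the last joint's range is limited). The gripper opens to 85 mm and grips with 20 to 120 N. Pads are 22 mm wide; open, the fingers measure 114 mm over their backs; the gripper's body (76 mm by 85 mm) begins 54 mm behind the grasp point. The pads swing forward as they close: fully open they stand 13 mm farther back than shut.
Start: joints at [1.236, 0.615, -0.013, 1.423, 0.008, 1.103, -0.04], TCP at [0.197, -0.619, 0.231] pointing down, gripper open.
Joint ranges: [-3.12, 3.12], [-0.3, 2.06], [-1.34, 1.32], [0.26, 2.42], [-1.36, 4.5], [0.01, 1.98], [-2.84, 2.84]. Speed limits (rad/s): [2.79, 2.79, 3.14, 3.14, 3.14, 3.14, 3.14].

### API

Orientations are given as a rotation vector (axis times angle).
In Python, from cell import env, optics gives the robot as it stands. The module is installed in compiled form; this text tells all that it offers.
- The arm moves only by the shell command python3 -m handwheel 'ROWS' [FORCE]. ROWS is JSON, a list of rows, each a list of 3 entries, a list of its own where there are three numbers: the gripper's target within -1 to 1 (shut at 1, half-way at 0, fully open at -1), then the shift along the tool's x, y, z as a fraction of full scale, then the turn, a rotation vector about the tool's x, y, z as a fraction of full scale. In form: [[jaw, [tx, ty, tz], [rx, ry, rz]], ...]. A call has exactly 10 rows; each row is the pose to reach, as a shift and turn from the pose commanded when the call began, along the tool's axes at that moment; what a row does not reach only later rows make up. Full scale, the value 1, is 0.2 m for a shift and 60 degrees for a turn. A row lasts 1/10 s, in which the tool goes at most 50 mm and 8.59 degrees, less where a joint would pass 70% of its speed; a pose out of reach is approached as far as the arm can. A call with a number of a shift or a turn outside -1 to 1 is refused whole. A call with a gripper value outside its range is refused whole. The fingers move at their own pace and stop on an object; FORCE is the grip in N (left out, the last holds). Time passes only in rows, so rows that repeat a pose let the fingers close, or fill a call up. It gives the time, the measured TCP pose, the force, the opening and the grip force at its end, in the units of the state.
- env.read_state(): the state, without advancing time (a new reading comes with each control period).
- optics.camera(name): name is "scene" or "top" or "wrist"; returns the picture (384x512x3 uint8, red, green, blue); there is no depth.
- optics.camera_info(name): a dict with "fx", "fy", "cx", "cy" (pixels), "origin" and "orientation" of the camera in the world. Camera axes: x right, y down, z forward; pixel columns grow to the right and rows downward; lengths in m; the calibration is good to about 2 mm. A picture is of the moment at which its call begins: read the wrist's pose just before it. camera_info takes no time and is no camera call; for the wrist camera it gives the pose at the moment of the call.
- env.close_job(): hands the job in; it is judged then, once.
The state is a dict: "clock": time; "joint_positions": joint angles; "qd": joint speeds; "joint_efforts": joint torques, N m; "ee_pos": TCP position; "tool_rot": TCP orientation; "contact_force": force on the tool from outside, world axes, zero at the start; "torque": the same for the moment, N m; "width": finger opening in m; "gripper_force": force on a finger pad.
Only numpy, scipy, OpenCV 4.12 (cv2) and the standard library are available. Lean on these libraries where they do the work, as an engineer would, in place of code of your own. Each camera call takes 0.05 s, during which the arm holds its last target. There are 200 camera calls.

### The job

Start the vacuum casting stand by pushing its green start plunger fully in and letting it spring back, then set the larger plaster-filled flask upright in the sprung seal ring, its pouring hole up. Press the flask down steadily, without ramming it, until you feel the ring fully down on its stop, and finish while still holding it down there, because the springs lift it again if you let go. Leave the smaller flask and the two wax flower models where they stand.

Things in the scene. Friction and masses are not known exactly. Their poses are not given: they have to be found in the camera images.
- big_flask: the larger casting flask, the one to use: a solid steel cylinder filled with hard white plaster, 56 mm diameter, 90 mm high, 0.3 to 0.6 kg, standing upright on the soldering board. Origin at the centre of its underside, z up along its axis; the pouring hole is drawn at the centre of its flat top (90 mm above the origin)
- small_flask: the smaller casting flask, a bystander: the same kind of steel cylinder, 42 mm diameter, 65 mm high, upright on the same board; it may stand on either side of the large one, at least 100 mm away centre to centre. Origin at the centre of its underside
- soldering_board: fixed pale heatproof board, 170 x 290 x 12 mm, lying on the desk under both flasks (its top is 12 mm above the desk). Origin at the centre of its underside, long side along its y
- vacuum_stand: the fixed vacuum casting stand: a grey cabinet 190 mm (its x) by 220 mm (its y) with an aluminium deck 66 mm above the desk. Origin at the centre of its underside on the desk, -x is its front. On the deck: the seal ring (left), the green start plunger (front right), a gauge at the back right reaching 160 mm above the desk and a thin copper pipe along the back, 90 mm above the desk
- ring_seat (a point): centre of the floor of the steel seal ring, where the flask's underside comes to stand (102 mm above the desk when the ring is up); it moves down with the ring. The ring is an upright cup with a bore of 60 mm, 16 mm deep above this floor, the upper 9 mm of it flared to 72 mm at the mouth; 84 mm outside at the top. Three screw heads round it stand no higher than its mouth when it is up and 4 mm above its mouth when it is down, all 41 mm or more from its axis
- seal_ring (a joint): how far the seal ring is pressed down, in m: 0 up (rest), 0.014 fully down on its stop. Spring-loaded upward: about 6 N to start moving, 19 N at the stop, the flask's weight included (so about 13 to 16 N of push on the flask); it stays down only while it is pressed. The flask's weight alone hardly moves it
- plunger_top (a point): centre of the top of the green mushroom-shaped start plunger, 39 mm diameter, 105 mm above the desk at rest; it moves down with the plunger
- start_plunger (a joint): how far the start plunger is pushed down, in m: 0 out (rest), 0.012 fully in. Spring-loaded upward, 1.5 N to start and 4.5 N fully in
- wax_model_a: bystander: green wax flower on a round black dish, 128 mm diameter, 159 mm high, behind the board. Origin at the centre of its underside
- wax_model_b: bystander: green wax flower on a round black dish, 116 mm diameter, 144 mm high, behind and left of the board. Origin at the centre of its underside
Not all that is in view belongs to the job. Leave any yellow look-alike of the big_flask alone.

How it is judged:
On the way, in this order (a step that is already met when the one before it is completed fails the run):
1. the start plunger is pushed fully in (value of joint start_plunger above 0.0105 m), for 0.1 s.
2. the plunger is let back out and the large flask stands upright in the seal ring (value of joint start_plunger below 0.002 m and horizontal distance between big_flask and ring_seat below 0.005 m and z of big_flask in the frame of ring_seat below 0.004 m and angle between big_flask's own z axis and vertical below 0.1 rad), for 0.1 s.
At the end, for the whole second after the job is handed in: the seal ring is pressed at least 12 mm of its 14 mm down by the large flask, which stands in it upright (within 0.1 rad), within 5 mm of its axis and with its underside on its floor (4 mm); the robot is still pressing on the flask and not on the ring; the start plunger is back out; nothing moves (all of step 2 and value of joint seal_ring above 0.012 m and z of big_flask in the frame of ring_seat above -0.004 m and contact force between any of the fingers, the arm and big_flask above 5 N and contact force between big_flask and seal_ring above 10 N and linear speed of big_flask below 0.02 m/s and contact force between each of the arm, the fingers and seal_ring below 0.5 N); the arm keeps its last pose, push and grip.
It fails at once if the smaller flask is moved or tipped (distance of small_flask from where it was at the start of the episode above 0.02 m or angle between small_flask's own z axis and vertical above 0.5 rad).
It fails at once if a wax model is moved (distance of any of wax_model_a, wax_model_b from where it was at the start of the episode above 0.02 m).
It fails at once if the flask is rammed into the ring (more than 80 N) (contact force between big_flask and seal_ring above 80 N).
It also fails if it takes over 58 s, if anything falls off the work surface, if the arm or the gripper's body presses on something with over 40 N, if the wrist force passes 120 N, or if a joint passes its speed limit or range.

## Working session

There is one attempt and no reset: what is moved stays moved. The work goes in short steps, Python scripts to look and compute and a shell command to move; the robot and the scene stay as the last step left them, time stands still between calls to the robot, and variables do not carry over. Pictures are saved under pics/ and viewed, at most 10 in all, crops included, and the job is handed in when it is done.

```bash
mkdir -p pics; python3 - <<'E'
from cell import env, optics
import cv2
s=env.read_state(); print({k:s[k] for k in('clock','ee_pos','tool_rot','contact_force','width')}, env.hold_point_z)
for n in('scene','top'):
    cv2.imwrite(f'pics/{n}0.png',cv2.cvtColor(optics.camera(n),cv2.COLOR_RGB2BGR)); print(n,optics.camera_info(n))
E
```

```text
{'clock': 0.0, 'ee_pos': array([ 0.19670776, -0.61871793,  0.23013729]), 'tool_rot': array([-3.10193210e+00, -4.81322818e-01,  6.77391976e-04]), 'contact_force': array([ 0.26737074,  0.28592831, -0.50701576]), 'width': 0.08554138208437319} 0.0187
scene {'fx': 383.78566609287566, 'fy': 383.78566609287566, 'cx': 251.02146533566318, 'cy': 190.55988799498837, 'origin': array([0.16980092, 0.61791548, 0.85402009]), 'orientation': array([-0.87824057,  2.57704246, -1.02084756])}
top {'fx': 386.3935815143251, 'fy': 386.3935815143251, 'cx': 256.845418614838, 'cy': 195.85713942571323, 'origin': array([0.3715827 , 0.02863213, 1.12493228]), 'orientation': array([-2.09208658,  2.10644588, -0.2420321 ])}
```

```bash
cd pics; python3 -c "
import cv2,numpy as np
a=cv2.imread('scene0.png');b=cv2.imread('top0.png')
cv2.imwrite('both.png',cv2.resize(np.vstack([a,b]),(800,1200))[:0] if 0 else np.hstack([a,b])[:, :])"; ls
```

```text
both.png
scene0.png
top0.png
```

View pics/top0.png

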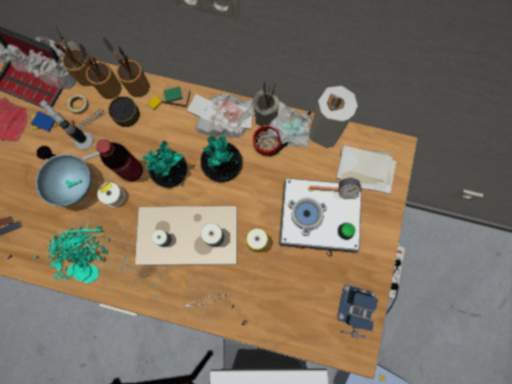

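View pics/scene0.png

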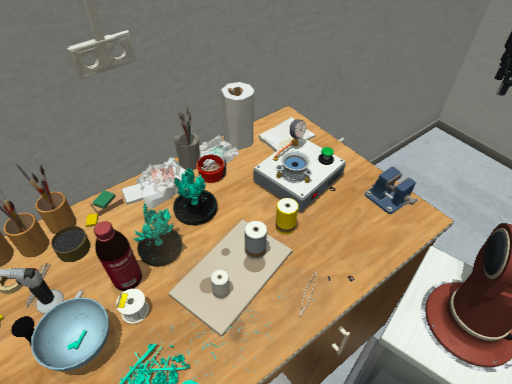

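The top view shows the big flask's top at about (212,234), the small flask at (161,238) and the yellow decoy at (257,240). The seal ring is at about (308,214), the green plunger at (347,230), and the wax models at (166,165) and (221,158). The scene view agrees: big flask top (255,230), ring (294,162), plunger (327,153).

```bash
cat > h.py <<'E'
import numpy as np, cv2
from scipy.spatial.transform import Rotation as R
from cell import env, optics
def ray(ci,u,v):
    d=R.from_rotvec(ci['orientation']).apply([(u-ci['cx'])/ci['fx'],(v-ci['cy'])/ci['fy'],1]); return np.array(ci['origin']),d
def onz(ci,u,v,z):
    o,d=ray(ci,u,v); return o+d*(z-o[2])/d[2]
def px(ci,P):
    c=R.from_rotvec(ci['orientation']).inv().apply(np.array(P)-ci['origin']); return c[:2]/c[2]*ci['fx']+[ci['cx'],ci['cy']]
def blob(mask,near):
    n,l,st,c=cv2.connectedComponentsWithStats(mask.astype(np.uint8))
    k=min([i for i in range(1,n) if st[i,4]>15],key=lambda i:np.hypot(*(c[i]-near))); return c[k],st[k]
E
python3 - <<'E'
from h import *
for n,pl,fl,rg,sm in(('top',(347,230),(212,233),(308,214),(161,237)),('scene',(327,152),(255,229),(294,160),(220,275))):
    im=cv2.imread(f'pics/{n}0.png'); ci=optics.camera_info(n)
    h=cv2.cvtColor(im,cv2.COLOR_BGR2HSV); H,S,V=[h[...,i].astype(int) for i in range(3)]
    g=(H>50)&(H<75)&(S>150)&(V>60)
    c,s=blob(g,pl); print(n,'plunger',c,s,onz(ci,*c,.103))
    w=(S<45)&(V>175)
    c,s=blob(w,fl); print('flask',c,s,onz(ci,*c,.102))
    c,s=blob(w,sm); print('small',c,s,onz(ci,*c,.077))
    b=(H>95)&(H<120)&(S>60)
    c,s=blob(b,rg); print('ring',c,s,onz(ci,*c,.102))
    x,y=[int(q) for q in np.round(rg)]
    cr=im[y-50:y+50,x-60:x+70]; fx,fy=fl
    f=im[fy-40:fy+60,fx-60:fx+70]
    cv2.imwrite(f'pics/c_{n}.png',np.vstack([cv2.resize(q,None,fx=3,fy=3,interpolation=2) for q in(cr,f)]))
a,b=[cv2.imread(f'pics/c_{n}.png') for n in('top','scene')]
cv2.imwrite('pics/c.png',np.hstack([a,b]))
E
```

```text
top plunger [347.22222222 229.93333333] [341 224  13  13 135] [ 0.51618214 -0.21145047  0.103     ]
flask [185.37575884 234.91103203] [ 136  207  100   57 4777] [0.50597679 0.21896633 0.102     ]
small [185.37575884 234.91103203] [ 136  207  100   57 4777] [0.50926132 0.22361801 0.077     ]
ring [306.55780347 212.96531792] [296 203  22  21 346] [ 0.56300021 -0.10506425  0.102     ]
scene plunger [326.8        151.45882353] [322 147  11  10  85] [ 0.51570649 -0.20576802  0.103     ]
flask [287.38265306 205.21428571] [278 198  20  15 196] [0.49083768 0.04091113 0.102     ]
small [228.34309701 276.69514925] [ 169  220  122  114 5360] [0.48755281 0.28508008 0.077     ]
ring [294.66666667 162.84482759] [285 157  21  12 174] [ 0.56443906 -0.10648079  0.102     ]
```

View pics/c.png

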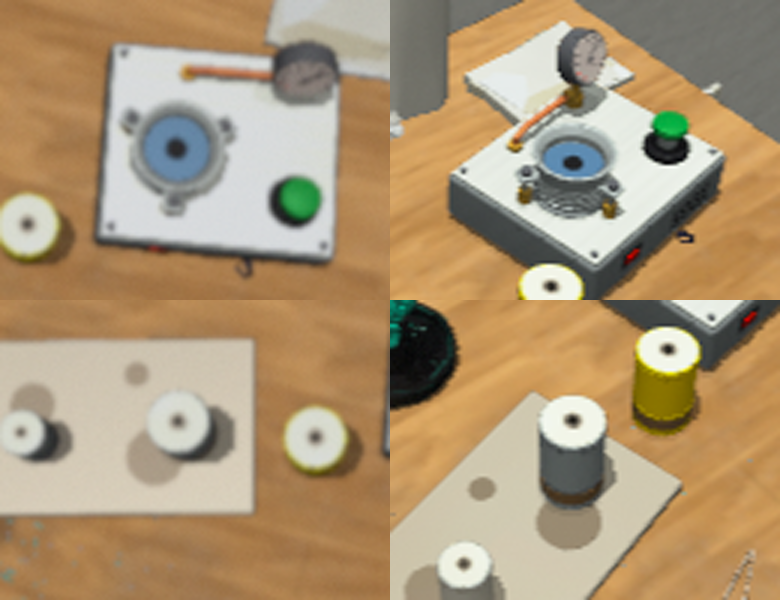

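The crops show the flask's pouring hole at about (211.3,233) in top and (256,229) in scene. The floor hole in the ring is at about (307,213.3) and (294.7,164). I'll triangulate these and work out the first move.

```bash
cat >> h.py <<'E'
def to(P,rv=None,s=None):
    s=s or env.read_state(); A=R.from_rotvec(s['tool_rot']); d=A.inv().apply(np.array(P)-s['ee_pos'])/.2
    t=np.zeros(3) if rv is None else (A.inv()*rv).as_rotvec()/np.radians(60)
    print('ee',s['ee_pos'].round(4),'shift',d.round(3),'turn',t.round(3))
def down(yaw): # tool x at yaw (deg), z down
    return R.from_euler('z',yaw,degrees=True)*R.from_euler('x',180,degrees=True)
def tri(a,b):
    (o,d),(p,e)=a,b; d=d/np.linalg.norm(d);e=e/np.linalg.norm(e)
    k=np.linalg.lstsq(np.array([d,-e]).T,p-o,rcond=None)[0]; A=o+k[0]*d;B=p+k[1]*e
    return (A+B)/2,np.linalg.norm(A-B)
E
python3 - <<'E'
from h import *
T=optics.camera_info('top');S=optics.camera_info('scene')
def dark(n,c,r=3):
    g=255-cv2.cvtColor(cv2.imread(f'pics/{n}0.png'),cv2.COLOR_BGR2GRAY).astype(float); x,y=map(round,c)
    w=g[y-r:y+r+1,x-r:x+r+1]; w=np.clip(w-np.median(w),0,None); Y,X=np.mgrid[y-r:y+r+1,x-r:x+r+1]; return (w*X).sum()/w.sum(),(w*Y).sum()/w.sum()
for nm,a,b,z in(('flask',(211.3,233),(256,229),.102),('small',(159,237),(220,276),.077),('ring',(307,213.3),(294.7,164),.102),('yellow',(257,239),(287.5,205),.102)):
    p,q=dark('top',a),dark('scene',b)
    print(nm,p,q,onz(T,*p,z).round(4),onz(S,*q,z).round(4),tri(ray(T,*p),ray(S,*q)))
print(tri(ray(T,347.22,229.93),ray(S,326.8,151.46)))
to([.516,-.208,.16],down(90))
E
```

```text
flask (np.float64(210.88854166666667), np.float64(233.00729166666667)) (np.float64(255.4263873159683), np.float64(228.69479048697622)) [0.5106 0.1513 0.102 ] [0.5103 0.1525 0.102 ] (array([0.51093213, 0.15152323, 0.10041191]), np.float64(0.00026652321934516986))
small (np.float64(158.46511627906978), np.float64(236.59781121751027)) (np.float64(219.16844207723037), np.float64(276.4820239680426)) [0.5052 0.2966 0.077 ] [0.5046 0.2975 0.077 ] (array([0.50525061, 0.29696257, 0.07559897]), np.float64(0.0001922474119534146))
ring (np.float64(306.3289817232376), np.float64(213.09921671018276)) (np.float64(294.49051490514904), np.float64(163.83468834688347)) [ 0.5626 -0.1044  0.102 ] [ 0.5625 -0.1027  0.102 ] (array([ 0.56327355, -0.10458423,  0.10006241]), np.float64(0.0005797784002053128))
yellow (np.float64(256.6957424714434), np.float64(238.2326064382139)) (np.float64(287.2256544502618), np.float64(204.96910994764397)) [0.4958 0.0295 0.102 ] [0.4916 0.0405 0.102 ] (array([0.49762082, 0.02958105, 0.0878563 ]), np.float64(0.00012808178569440515))
(array([ 0.51776059, -0.21261146,  0.09695665]), np.float64(0.0015137472373937455))
ee [ 0.1967 -0.6188  0.2302] shift [ 2.144 -1.473  0.355] turn [-2.000e-03 -1.000e-03 -1.206e+00]
```

Heights come out right (0.100 against 0.102, 0.076 against 0.077), so I'll act on these. First step: travel towards the plunger with the fingers closing.

```bash
python3 -m handwheel '[[1,[0.1,-0.07,0],[0,0,-0.06]],[1,[0.2,-0.14,0],[0,0,-0.12]],[1,[0.3,-0.21,0],[0,0,-0.18]],[1,[0.4,-0.28,0],[0,0,-0.24]],[1,[0.5,-0.35,0],[0,0,-0.3]],[1,[0.6,-0.42,0],[0,0,-0.36]],[1,[0.7,-0.49,0],[0,0,-0.42]],[1,[0.8,-0.56,0],[0,0,-0.48]],[1,[0.9,-0.63,0],[0,0,-0.54]],[1,[1,-0.7,0],[0,0,-0.6]]]' 60; python3 -c "
from h import *
to([.516,-.209,.16],down(90))"
```

```text
clock: 1.1
ee_pos: [0.3463, -0.4238, 0.2313]
tool_rot: [2.8, 1.424, 0.0]
contact_force: [0.6, 0.1, -0.3]
width: 0.0001
gripper_force: 0.0
ee [ 0.3463 -0.4238  0.2313] shift [1.368 0.053 0.357] turn [ 0.    -0.    -0.601]
```

```bash
python3 -m handwheel '[[1,[0.12,0,0],[0,0,-0.07]],[1,[0.24,0.01,0],[0,0,-0.14]],[1,[0.36,0.01,0],[0,0,-0.21]],[1,[0.48,0.02,0],[0,0,-0.28]],[1,[0.6,0.02,0],[0,0,-0.35]],[1,[0.72,0.02,0],[0,0,-0.42]],[1,[0.84,0.03,0],[0,0,-0.5]],[1,[0.94,0.04,0],[0,0,-0.6]],[1,[1,0.04,0],[0,0,-0.6]],[1,[1,0.04,0],[0,0,-0.6]]]'; python3 -c "
from h import *
to([.516,-.209,.12],down(90))
a=cv2.cvtColor(optics.camera('wrist'),cv2.COLOR_RGB2BGR);cv2.imwrite('pics/w1.png',a);print(optics.camera_info('wrist'))"
```

```text
clock: 2.1
ee_pos: [0.4716, -0.2668, 0.2313]
tool_rot: [-2.225, -2.218, -0.002]
contact_force: [-1.3, 0.2, 0.6]
width: -0.0
gripper_force: 0.0
ee [ 0.4716 -0.2668  0.2313] shift [0.289 0.221 0.557] turn [ 0.001 -0.001 -0.003]
{'fx': 269.0116293622055, 'fy': 269.0116293622055, 'cx': 254.80691901717645, 'cy': 190.78280684802482, 'origin': array([ 0.4701964 , -0.18929976,  0.3736183 ]), 'orientation': array([ 2.82824018e+00, -8.61076834e-03, -2.42786736e-03])}
```

View pics/w1.png

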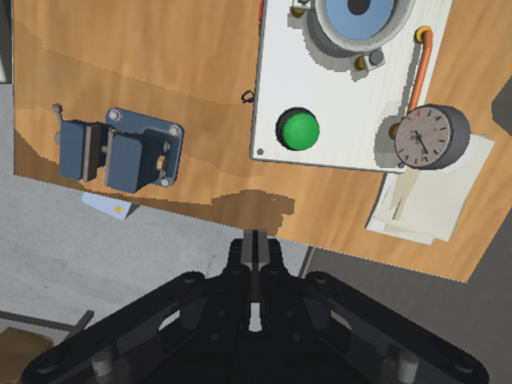

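The wrist view shows the green plunger at about (299,131), the ring's floor hole at about (358,5), and the closed fingertips at (256,240). I'll refine the plunger and ring positions from it.

```bash
python3 - <<'E'
from h import *
ci=optics.camera_info('wrist'); im=cv2.imread('pics/w1.png'); h=cv2.cvtColor(im,cv2.COLOR_BGR2HSV); H,S,V=[h[...,i].astype(int) for i in range(3)]
c,s=blob((H>50)&(H<75)&(S>150)&(V>50),(299,131)); print(c,s,onz(ci,*c,.101),'ring',onz(ci,358,5,.102))
P=onz(ci,*c,.101)[:2]
to([*P,.115],down(90))
E
```

```text
[299.98132586 130.87208217] [ 282  113   37   37 1071] [ 0.51471384 -0.21533342  0.101     ] ring [ 0.55997655 -0.1085083   0.102     ]
ee [ 0.4704 -0.2686  0.2312] shift [0.267 0.22  0.581] turn [-0.     0.    -0.005]
```

```bash
python3 -m handwheel '[[1,[0.1,0.08,0.1]],[1,[0.2,0.16,0.2]]]' 2>&1 | tail -1; python3 -m handwheel '[[1,[0.1,0.08,0.1],[0,0,0]],[1,[0.2,0.16,0.2],[0,0,0]],[1,[0.283,0.228,0.3],[0,0,0]],[1,[0.283,0.228,0.4],[0,0,0]],[1,[0.283,0.228,0.48],[0,0,0]],[1,[0.283,0.228,0.53],[0,0,0]],[1,[0.283,0.228,0.58],[0,0,0]],[1,[0.283,0.228,0.62],[0,0,0]],[1,[0.283,0.228,0.66],[0,0,0]],[1,[0.283,0.228,0.69],[0,0,0]]]'; python3 -c "
from h import *
to([.516,-.212,.09],down(90))"
```

```text
invalid input
clock: 3.15
ee_pos: [0.5161, -0.2136, 0.0934]
tool_rot: [2.229, 2.213, -0.001]
contact_force: [-1.1, -1.1, 4.9]
width: -0.0001
gripper_force: 2.2
ee [ 0.5161 -0.2136  0.0934] shift [ 0.008 -0.001  0.017] turn [ 0.     0.001 -0.007]
```

Plunger contact at 4.9 N. I'll press 3 mm more, hold, then rise.

```bash
python3 -m handwheel '[[1,[0,0,0.01],[0,0,0]],[1,[0,0,0.015],[0,0,0]],[1,[0,0,0.015],[0,0,0]],[1,[0,0,0.015],[0,0,0]],[1,[0,0,0.01],[0,0,0]],[1,[0,0,-0.05],[0,0,0]],[1,[0,0,-0.2],[0,0,0]],[1,[0,0,-0.4],[0,0,0]],[1,[0,0,-0.55],[0,0,0]],[1,[0,0,-0.65],[0,0,0]]]'; python3 -c "
from h import *
to([.511,.07,.24],down(90))"
```

```text
clock: 4.15
ee_pos: [0.5173, -0.2125, 0.2264]
tool_rot: [2.225, 2.212, 0.004]
contact_force: [0.7, 0.5, 0.6]
width: -0.0001
gripper_force: 0.0
ee [ 0.5173 -0.2125  0.2264] shift [ 1.412 -0.04  -0.069] turn [ 0.004  0.001 -0.006]
```

```bash
python3 - <<'E'
from h import *
optics.camera('wrist'); optics.camera('wrist')
ci=optics.camera_info('wrist'); im=cv2.cvtColor(optics.camera('wrist'),cv2.COLOR_RGB2BGR); cv2.imwrite('pics/w2.png',im)
ci2=optics.camera_info('wrist'); print(np.abs(ci['origin']-ci2['origin']).max())
h=cv2.cvtColor(im,cv2.COLOR_BGR2HSV); H,S,V=[h[...,i].astype(int) for i in range(3)]
g=px(ci,[.562,-.105,.102]); print(g)
b=((H>95)&(H<120)&(S>60)).astype(np.uint8); b=cv2.morphologyEx(b,cv2.MORPH_CLOSE,np.ones((25,25)))
c,s=blob(b,g); print(c,s,onz(ci,*c,.102)); print('disc diam',s[2]*(ci['origin'][2]-.102)/ci['fx'])
to([.511,.07,.24],down(90))
E
```

```text
0.002037021993578969
[301.7955748  70.07342  ]
[300.83438576  67.3521814 ] [ 269   33   64   70 3484] [ 0.56101661 -0.10272244  0.102     ]
disc diam 0.06356755084699131
ee [ 0.517  -0.2127  0.2248] shift [ 1.413 -0.038 -0.077] turn [ 0.003  0.001 -0.006]
```

View pics/w2.png

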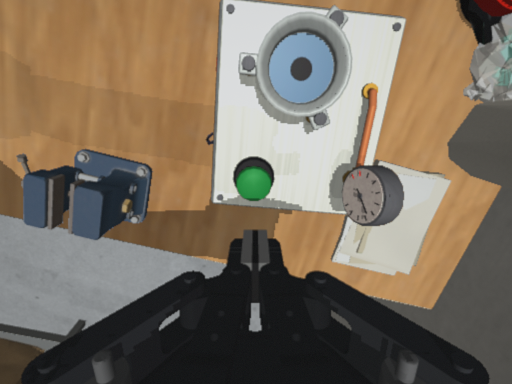

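The wrist view shows the ring's floor hole at (301,69), which puts the ring at about (0.562, -0.104). The plunger at (254,183) is back out. Next I go to the flask with the gripper opening.

```bash
python3 -m handwheel '[[-1,[0.1,0,-0.02],[0,0,0]],[-1,[0.2,0,-0.04],[0,0,0]],[-1,[0.3,0,-0.06],[0,0,0]],[-1,[0.4,0,-0.08],[0,0,0]],[-1,[0.5,-0.01,-0.08],[0,0,0]],[-1,[0.6,-0.02,-0.08],[0,0,0]],[-1,[0.7,-0.03,-0.08],[0,0,0]],[-1,[0.8,-0.03,-0.08],[0,0,0]],[-1,[0.9,-0.03,-0.08],[0,0,0]],[-1,[1,-0.03,-0.08],[0,0,0]]]'; python3 -m handwheel '[[-1,[0.1,0,0],[0,0,0]],[-1,[0.2,0,0],[0,0,0]],[-1,[0.3,0,0],[0,0,0]],[-1,[0.4,0,0],[0,0,0]],[-1,[0.4,0,0],[0,0,0]],[-1,[0.4,0,0],[0,0,0]],[-1,[0.4,0,0],[0,0,0]],[-1,[0.4,0,0],[0,0,0]],[-1,[0.4,0,0],[0,0,0]],[-1,[0.4,0,0],[0,0,0]]]'
python3 - <<'E'
from h import *
print(env.read_state()['ee_pos'])
ci=optics.camera_info('wrist'); im=cv2.cvtColor(optics.camera('wrist'),cv2.COLOR_RGB2BGR); cv2.imwrite('pics/w3.png',im)
print(px(ci,[.5106,.1517,.102]),onz(ci,*px(ci,[.5106,.1517,.102]),.102))
h=cv2.cvtColor(im,cv2.COLOR_BGR2GRAY)
g=px(ci,[.5106,.1517,.102]); x,y=map(round,g)
d=(h<110).astype(np.uint8); d[:y-20]=0;d[y+20:]=0;d[:,:x-20]=0;d[:,x+20:]=0
c,s=blob(d,g); print(c,s,onz(ci,*c,.102))
E
```

```text
clock: 5.3
ee_pos: [0.5103, -0.0119, 0.2377]
tool_rot: [-2.226, -2.213, 0.003]
contact_force: [0.7, 0.1, -0.5]
width: 0.0854
gripper_force: 0.0
clock: 6.3
ee_pos: [0.5119, 0.0666, 0.2394]
tool_rot: [2.23, 2.213, -0.0]
contact_force: [-0.1, 1.1, -0.3]
width: 0.0852
gripper_force: 0.0
[0.51191338 0.06662598 0.23936086]
[253.67192527  97.38940469] [0.5106 0.1517 0.102 ]
[251.87301587  97.04761905] [248  93   9   9  63] [0.50883607 0.15203146 0.102     ]
```

View pics/w3.png

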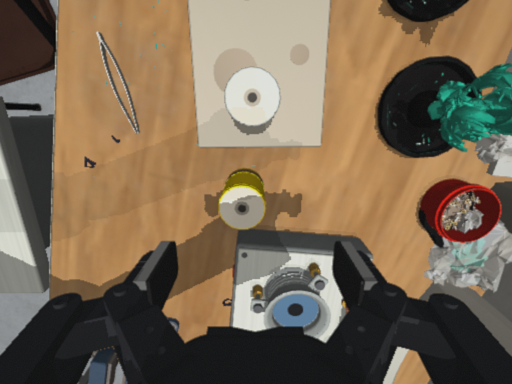

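The wrist view shows the flask's hole at (252,97), so the flask is at (0.510, 0.152). The decoy is at (241,209), out of the way of the fingers, which close along world x.

```bash
python3 -m handwheel '[[-1,[0.1,0,0.05],[0,0,0]],[-1,[0.2,0,0.15],[0,0,0]],[-1,[0.3,0,0.25],[0,0,0]],[-1,[0.4,0,0.35],[0,0,0]],[-1,[0.42,-0.005,0.45],[0,0,0]],[-1,[0.42,-0.005,0.5],[0,0,0]],[-1,[0.42,-0.005,0.55],[0,0,0]],[-1,[0.42,-0.005,0.58],[0,0,0]],[-1,[0.42,-0.005,0.6],[0,0,0]],[-1,[0.42,-0.005,0.6],[0,0,0]]]'; python3 -c "
from h import *
to([.5105,.152,.055],down(90))"
```

```text
clock: 7.35
ee_pos: [0.5115, 0.1507, 0.1193]
tool_rot: [2.229, 2.213, -0.0]
contact_force: [-0.0, -0.1, 0.1]
width: 0.0855
gripper_force: 0.0
ee [0.5115 0.1507 0.1193] shift [ 0.006 -0.005  0.322] turn [ 0.     0.    -0.007]
```

```bash
python3 -m handwheel '[[-1,[0.005,-0.005,0.06],[0,0,0]],[-1,[0.005,-0.005,0.12],[0,0,0]],[-1,[0.005,-0.005,0.18],[0,0,0]],[-1,[0.005,-0.005,0.24],[0,0,0]],[-1,[0.005,-0.005,0.29],[0,0,0]],[-1,[0.005,-0.005,0.32],[0,0,0]],[-1,[0.005,-0.005,0.32],[0,0,0]],[-0.2,[0.005,-0.005,0.32],[0,0,0]],[0.2,[0.005,-0.005,0.32],[0,0,0]],[1,[0.005,-0.005,0.32],[0,0,0]]]' 60; python3 -m handwheel '[[1,[0,0,0],[0,0,0]],[1,[0,0,0],[0,0,0]],[1,[0,0,0],[0,0,0]],[1,[0,0,0],[0,0,0]],[1,[0,0,0],[0,0,0]],[1,[0,0,-0.03],[0,0,0]],[1,[0,0,-0.06],[0,0,0]],[1,[0,0,-0.1],[0,0,0]],[1,[0,0,-0.15],[0,0,0]],[1,[0,0,-0.2],[0,0,0]]]' 80
```

```text
clock: 8.35
ee_pos: [0.5105, 0.1525, 0.0561]
tool_rot: [2.228, 2.214, 0.001]
contact_force: [-1.6, -0.5, 2.6]
width: 0.0545
gripper_force: 64.0
clock: 9.35
ee_pos: [0.5103, 0.1522, 0.0961]
tool_rot: [-2.228, -2.214, 0.0]
contact_force: [-0.5, -0.5, -4.9]
width: 0.055
gripper_force: 85.1
```

Lifted: 4.9 N of weight, so about 0.5 kg. I'll raise and carry it to the ring.

```bash
python3 -m handwheel '[[1,[0,0,-0.1],[0,0,0]],[1,[0,0,-0.22],[0,0,0]],[1,[0,0,-0.34],[0,0,0]],[1,[-0.05,0.01,-0.46],[0,0,0]],[1,[-0.13,0.03,-0.55],[0,0,0]],[1,[-0.23,0.05,-0.6],[0,0,0]],[1,[-0.34,0.08,-0.6],[0,0,0]],[1,[-0.45,0.11,-0.6],[0,0,0]],[1,[-0.56,0.14,-0.6],[0,0,0]],[1,[-0.67,0.17,-0.6],[0,0,0]]]'; python3 -m handwheel '[[1,[-0.11,0.02,0],[0,0,0]],[1,[-0.22,0.04,0],[0,0,0]],[1,[-0.33,0.06,0],[0,0,0]],[1,[-0.43,0.07,0],[0,0,0]],[1,[-0.51,0.08,0],[0,0,0]],[1,[-0.57,0.09,0],[0,0,0]],[1,[-0.61,0.09,0],[0,0,0]],[1,[-0.61,0.09,0],[0,0,0]],[1,[-0.61,0.09,0],[0,0,0]],[1,[-0.61,0.09,0],[0,0,0]]]'
python3 - <<'E'
from h import *
to([.562,-.104,.165],down(90))
ims=[cv2.cvtColor(optics.camera(n),cv2.COLOR_RGB2BGR) for n in('top','scene','wrist')]
cs=[]
for n,i in zip(('top','scene'),ims):
    x,y=px(optics.camera_info(n),[.562,-.104,.15]).astype(int); cs.append(cv2.resize(i[y-40:y+40,x-50:x+50],(400,320),interpolation=2))
cv2.imwrite('pics/c4.png',np.vstack([np.hstack(cs),cv2.copyMakeBorder(cv2.resize(ims[2],(373,280)),0,0,0,427,0)]))
E
```

```text
clock: 10.35
ee_pos: [0.5431, 0.0171, 0.2159]
tool_rot: [-2.228, -2.215, 0.0]
contact_force: [0.2, 0.9, -5.6]
width: 0.0543
gripper_force: 85.5
clock: 11.35
ee_pos: [0.5608, -0.1024, 0.2154]
tool_rot: [-2.225, -2.216, -0.001]
contact_force: [-0.0, -0.3, -4.7]
width: 0.0545
gripper_force: 85.5
ee [ 0.5608 -0.1024  0.2154] shift [-0.008  0.006  0.252] turn [ 0.    -0.001 -0.004]
```

View pics/c4.png

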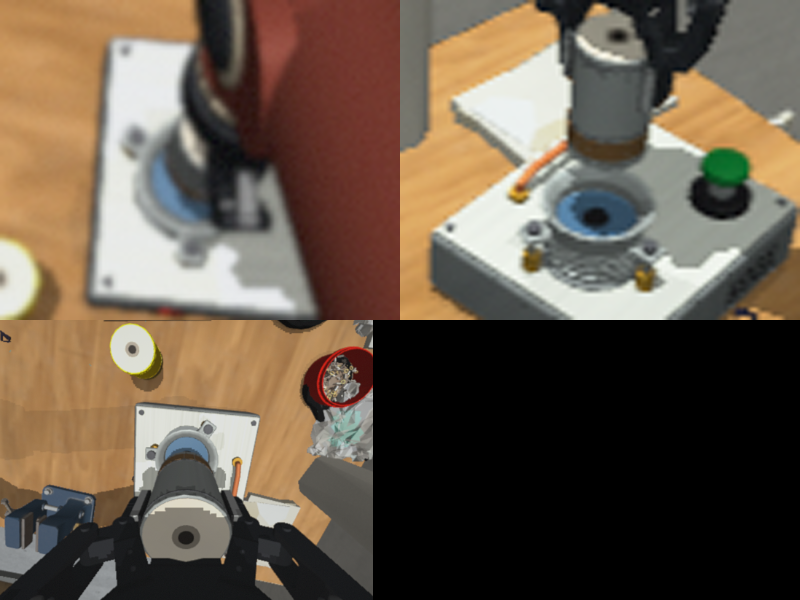

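The flask hangs upright over the ring. In the wrist crop, the flask's hole and the ring share column ~187, and the scene crop shows the flask above the blue floor disc. I'll descend to about 6 mm above the floor.

```bash
python3 -m handwheel '[[1,[-0.003,0.002,0.04],[0,0,0]],[1,[-0.006,0.004,0.08],[0,0,0]],[1,[-0.006,0.004,0.12],[0,0,0]],[1,[-0.006,0.004,0.16],[0,0,0]],[1,[-0.006,0.004,0.2],[0,0,0]],[1,[-0.006,0.004,0.23],[0,0,0]],[1,[-0.006,0.004,0.26],[0,0,0]],[1,[-0.006,0.004,0.28],[0,0,0]],[1,[-0.006,0.004,0.3],[0,0,0]],[1,[-0.006,0.004,0.315],[0,0,0]]]'; python3 -m handwheel '[[1,[0,0,0.005],[0,0,0]],[1,[0,0,0.01],[0,0,0]],[1,[0,0,0.015],[0,0,0]],[1,[0,0,0.02],[0,0,0]],[1,[0,0,0.025],[0,0,0]],[1,[0,0,0.03],[0,0,0]],[1,[0,0,0.035],[0,0,0]],[1,[0,0,0.035],[0,0,0]],[1,[0,0,0.035],[0,0,0]],[1,[0,0,0.035],[0,0,0]]]'
```

```text
clock: 12.5
ee_pos: [0.5617, -0.1053, 0.1521]
tool_rot: [2.228, 2.214, 0.0]
contact_force: [-0.7, -0.2, -5.6]
width: 0.0543
gripper_force: 85.5
clock: 13.5
ee_pos: [0.5619, -0.1049, 0.1459]
tool_rot: [2.228, 2.214, 0.002]
contact_force: [0.4, 1.1, 1.2]
width: 0.0542
gripper_force: 85.9
```

The floor contact comes at TCP z 0.1459 (expected 0.1455), with hardly any side force. I'll press on slowly.

```bash
python3 -m handwheel '[[1,[0,0,0.005],[0,0,0]],[1,[0,0,0.01],[0,0,0]],[1,[0,0,0.015],[0,0,0]],[1,[0,0,0.02],[0,0,0]],[1,[0,0,0.025],[0,0,0]],[1,[0,0,0.03],[0,0,0]],[1,[0,0,0.035],[0,0,0]],[1,[0,0,0.04],[0,0,0]],[1,[0,0,0.045],[0,0,0]],[1,[0,0,0.05],[0,0,0]]]'; python3 -m handwheel '[[1,[0,0,0.003],[0,0,0]],[1,[0,0,0.006],[0,0,0]],[1,[0,0,0.009],[0,0,0]],[1,[0,0,0.012],[0,0,0]],[1,[0,0,0.015],[0,0,0]],[1,[0,0,0.018],[0,0,0]],[1,[0,0,0.02],[0,0,0]],[1,[0,0,0.02],[0,0,0]],[1,[0,0,0.02],[0,0,0]],[1,[0,0,0.02],[0,0,0]]]'
```

```text
clock: 14.5
ee_pos: [0.562, -0.105, 0.1364]
tool_rot: [2.228, 2.214, 0.001]
contact_force: [-2.8, 2.3, 10.5]
width: 0.0544
gripper_force: 86.5
clock: 15.5
ee_pos: [0.562, -0.1049, 0.1331]
tool_rot: [2.227, 2.214, 0.001]
contact_force: [-4.5, 2.9, 12.2]
width: 0.0547
gripper_force: 86.8
```

```bash
python3 -m handwheel '[[1,[0,0,0.002],[0,0,0]],[1,[0,0,0.004],[0,0,0]],[1,[0,0,0.006],[0,0,0]],[1,[0,0,0.008],[0,0,0]],[1,[0,0,0.01],[0,0,0]],[1,[0,0,0.01],[0,0,0]],[1,[0,0,0.01],[0,0,0]],[1,[0,0,0.01],[0,0,0]],[1,[0,0,0.01],[0,0,0]],[1,[0,0,0.01],[0,0,0]]]'; python3 -m handwheel '[[1,[0,0,0.002],[0,0,0]],[1,[0,0,0.004],[0,0,0]],[1,[0,0,0.006],[0,0,0]],[1,[0,0,0.008],[0,0,0]],[1,[0,0,0.01],[0,0,0]],[1,[0,0,0.01],[0,0,0]],[1,[0,0,0.01],[0,0,0]],[1,[0,0,0.01],[0,0,0]],[1,[0,0,0.01],[0,0,0]],[1,[0,0,0.01],[0,0,0]]]'
```

```text
clock: 16.5
ee_pos: [0.562, -0.1049, 0.1321]
tool_rot: [2.227, 2.213, 0.001]
contact_force: [-5.2, 3.0, 17.6]
width: 0.0545
gripper_force: 87.6
clock: 17.5
ee_pos: [0.562, -0.1049, 0.132]
tool_rot: [2.226, 2.213, 0.0]
contact_force: [-8.9, 3.4, 27.7]
width: 0.0547
gripper_force: 88.7
```

The ring is on its stop: 13.9 mm of travel, z stuck at 0.132, and force climbing from 17.6 to 27.7 N. One check look before handing in.

```bash
python3 - <<'E'
from h import *
i=cv2.cvtColor(optics.camera('scene'),cv2.COLOR_RGB2BGR)
x,y=px(optics.camera_info('scene'),[.55,-.12,.12]).astype(int); cv2.imwrite('pics/c5.png',cv2.resize(i[y-60:y+60,x-75:x+75],(600,480),interpolation=2))
s=env.read_state(); print(s['ee_pos'],s['contact_force'],s['torque'],s['qd'].round(3))
E
```

```text
[ 0.56198388 -0.10494202  0.13195283] [-7.69641333  3.84366884 27.77142432] [ 0.67168251  1.87270146 -0.04802189] [ 0.001 -0.002  0.    -0.002 -0.001  0.002 -0.001]
```

View pics/c5.png

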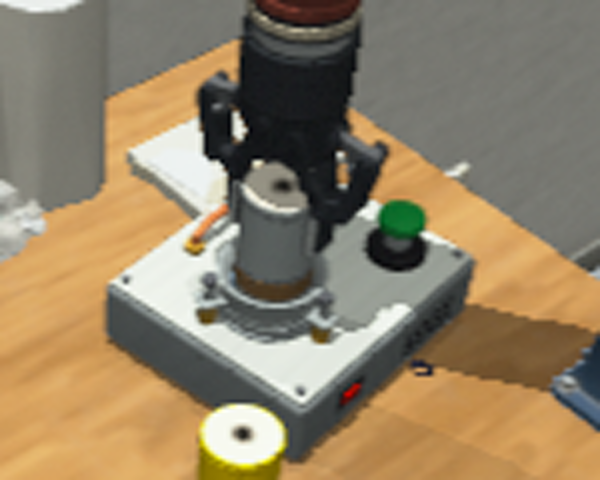

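The flask stands upright in the ring at (275,280). The ring is down with the screw heads standing above its mouth, the plunger at (402,225) is out, and nothing is moving.

```bash
python3 -c "
from cell import env
print(env.close_job())"
```

```text
the job is handed in; nothing more can be done
None
```

I handed the job in with the big flask upright in the seal ring and held down on its stop (13.9 mm of travel, about 28 N of push); the start plunger had been pushed in and was back out, I never touched the other items, and the hand-in returned no verdict.

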